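# Move the gouge tote from the display rack to the balancer arm

### The arm

A 7-joint arm with a two-finger parallel gripper is mounted at the origin on the work surface. World frame = base frame: x ahead of the robot, y to its left, z up, the work surface at z = 0. Lengths are in m, angles in rad, forces in N, time in s.
With the tool pointing down it reaches from about 0.35 to 0.9 m from the base axis. Payload 8.1 kg.
Tool frame: the origin (TCP) lies midway between the tips of the shut fingers; the grasp point (between the pads) lies 19 mm behind it; z points along the fingers, y is the line along which they close (so a half turn about z gives the same grasp; the last joint's range is limited). The gripper opens to 92 mm and grips with 3 to 60 N. Pads are 19 mm wide; open, the fingers measure 130 mm over their backs; the gripper's body (75 mm by 190 mm) begins 47 mm behind the grasp point.
Start: joints at [1.041, 0.434, 0.025, 1.573, -0.012, 1.134, -0.075], TCP at [0.259, -0.569, 0.227] pointing down, gripper open.
Joint ranges: [-2.62, 2.62], [-0.44, 2.09], [-1.27, 1.32], [0.08, 2.57], [-1.32, 4.46], [0.12, 2], [-2.74, 2.74]. Speed limits (rad/s): [2.22, 2.22, 3.01, 3.01, 3.14, 3.14, 3.14].

### API

Orientations are given as a rotation vector (axis times angle).
In Python, from cell import arm gives the robot as it stands.
- The arm moves only by the tool move_arm, never from a script. Its argument "motion" is a list of rows, each an object of numbers: "tx", "ty", "tz": the shift along the tool's x, y, z normalised to -1 to 1, where 1 is 1000 mm; "twist": the turn about the tool's z normalised to -1 to 1, where 1 is pi/2 rad. In form: [{"tx": .., "ty": .., "tz": .., "twist": ..}, ...]. A call has 1 to 12 rows; each row shifts and turns the commanded pose from where the row before left it, along the tool's axes as they then stand; what a row does not reach is not made up. A row lasts 1/10 s, in which the tool goes at most 50 mm and 8.59 degrees, less where a joint would pass 70% of its speed; a pose out of reach is approached as far as the arm can. A call with a number of a shift or a turn outside -1 to 1 is refused whole. A call with a gripper value outside its range is refused whole. "gripper" is the gripper's target within -1 to 1 (shut at 1, half-way at 0, fully open at -1), set as the call begins (left out, the last holds). The fingers move at their own pace and stop on an object; "squeeze" is the grip in N (left out, the last holds). Time passes only in rows, so rows that do not move let the fingers close. It gives the time, the measured TCP pose, the force, the opening and the grip force at its end, in the units of the state.
- arm.observe(): the state, without advancing time (a new reading comes with each control period).
- arm.get_image(name): name is "scene" or "top"; returns the picture (384x512x3 uint8, red, green, blue); there is no depth.
- arm.calibration(name): a dict with "K" (3x3 intrinsics, pixels), "k1" (the pictures are not rectified: a ray, as slopes to the right and down, at radius r is drawn at 1 + k1 r^2 times it, then the intrinsics apply), "T" (4x4, takes a point from camera to world coordinates). Camera axes: x right, y down, z forward; pixel columns grow to the right and rows downward; lengths in m; the calibration is good to about 2 mm. A picture is of the moment at which its call begins. calibration takes no time and is no camera call.
- arm.sign_off(): hands the job in; it is judged then, once.
Trained networks look in the newest picture that a camera, given by its name, has taken for a name from the list of things; names that differ only in an ending like _2 or _b are one class to them, and where a whole thing is asked for, a point or a joint stands for the part that bears it (a point fixed in the world has none). Each returns a list of dicts, best first, with "conf" (0 to 1); they miss things now and then, are a little off and sometimes report something else, mostly with a low value. They report only what shows in the picture. A call takes as long as a camera call. They do not tell look-alikes from the thing itself.
- arm.look_for(camera, query): "point" ([column, row] as shares, 0 to 1, of the picture: columns of its width, rows of its height, amid what is visible of it).
- arm.regions_of(camera, query): "region" (384x512 bool, what is visible of it) and "point" ([column, row] as shares, 0 to 1, of the picture: columns of its width, rows of its height, amid what is visible of it).
- arm.place_of(camera, query): "point" ([column, row] as shares, 0 to 1, of the picture: columns of its width, rows of its height: a listed point, or the origin of a listed thing).
The state is a dict: "clock": time; "joints": joint angles; "dq": joint speeds; "joint_efforts": joint torques, N m; "position": TCP position; "ee_rot": TCP orientation; "force": force on the tool from outside, world axes, zero at the start; "ft_torque": the same for the moment, N m; "width": opening from 0.0 (shut) to 1.0 (fully open); "gripper_force": force on a finger pad.
Only numpy, scipy, OpenCV 4.12 (cv2) and the standard library are available. Lean on these libraries where they do the work, as an engineer would, in place of code of your own. Each camera call takes 0.05 s, during which the arm holds its last target. There are 200 camera calls.

### The job

Take the wooden tool tote off the two upturned hooks of the fixed rack, lifting its handle clear past the tips before drawing it out, and hang it by its handle on the two matching hooks of the spring-balanced swing arm. Keep the tote upright, let the arm sink under its weight and come to rest before you let go, then let go and move clear. Do not wrench the rack or the arm, and leave the other things on the table where they are.

Things in the scene. Friction and masses are not known exactly. Their poses are not given: they have to be found in the camera images.
- tote_handle (a point): Centre of the handle bar of the loose wooden tote (open trough, two end boards, level square bar between them). Bar 16 x 16 mm, 148 mm long, along the tote's own y; grip it mid-length from above, closing along x. Tote 70 (x) x 160 (y) x 131 mm (z, up), 0.28 to 0.44 kg. Its underside is 123 mm below this point. The bar starts lying across the rack's two hooks.
- tote_edge (a point): Centre of the tote's trough, level with its top edge, 88 mm below tote_handle. Between this and the bar's underside (8 mm below tote_handle) is an open window 80 mm high and 148 mm wide that the hooks pass through along x. Gouges lie fixed in the trough, below its edge.
- rack_seat (a point): Midway between the fixed steel rack's two hooks, level with the top of their rods, 190 mm above the table. x points from the tips to the post, z up. Hooks: 8 mm round rods along x at y = -48 and +48 mm; at x = -25 mm each turns straight up, its tip 35 mm above the rod's top. The bar starts within about 10 mm of here in x and y. Rack may stand left or right of the swing arm.
- rack: The whole fixed rack; origin on the table straight under rack_seat, same axes. A crossbar joins the hooks at x = +90 mm; post at x = +109 mm, 215 mm tall, base plate 12 mm thick.
- swing_seat (a point): Midway between the swing arm's two hooks, level with the top of their rods; sinks with the arm, links keep it level. Hooks alike the rack's: rods along x at y = -48 and +48 mm, tips at x = -25 mm rising 35 mm, crossbar at x = +90 mm; x points from tips to the arm's post. 225 mm above the table unloaded; the tote's weight sinks it 30 to 65 mm. Hang the bar's underside here, behind the tips.
- swing (a joint): Angle of the swing arm's links (200 mm long): 0 = unloaded, on its upper stop, growing as it sinks (about 200 mm per rad, up to 0.5). Spring about 80 N/m at the hooks, with a damper: let go with the load it takes about 2 s to settle, at 0.15 to 0.3 rad under the tote alone. While the tote is held it follows the hand, so lower the hand until the arm bears the weight.
- balancer: The swing arm's fixed grey base and post with all it carries (links, hooks). Origin on the table straight under swing_seat as unloaded, same axes; post at x = +305 mm, 215 mm tall.
- tin: Bystander: closed steel tin 100 x 65 x 38 mm on the table, origin at the centre of its underside.
- plaque: Bystander: round carved board 120 mm across, 14 mm thick, lying flat; origin at the centre of its underside.
- jar: Bystander: white cup 72 mm across, 90 mm tall, origin at the centre of its underside.
There are look-alikes about, which are no part of the job. There is more than one size of the part that bears tote_handle; the job needs the largest.

How it is judged:
By the outcome, as a careful person would: the job done as asked, in the order asked, and still so for the second after the job is handed in, with the robot touching nothing.
It also fails if it takes over 58 s, if anything falls off the work surface, if the arm or the gripper's body presses on something with over 40 N, if the wrist force passes 120 N, or if a joint passes its speed limit or range.

## Working session

There is one attempt and no reset: what is moved stays moved. The work goes in short steps, Python scripts to look and compute and a tool call to move; the robot and the scene stay as the last step left them, time stands still between calls to the robot, and variables do not carry over. Pictures are saved under pics/ and viewed, at most 10 in all, crops included, and the job is handed in when it is done.

Besides the shell and the picture viewer there is one more tool, called after ">>>" by a JSON object that holds its "api" and its "payload", one argument or row to a line. move_arm: Moves the arm, as the interface text tells. Scaled input: -1 to 1 covers 1000 mm each way for a shift and pi/2 rad each way for a turn. Its arguments: {"type":"object","properties":{"motion":{"type":"array","items":{"type":"object","properties":{"tx":{"type":"number"},"ty":{"type":"number"},"tz":{"type":"number"},"twist":{"type":"number"}}}},"gripper":{"type":"number"},"squeeze":{"type":"number"}},"required":["motion"]}

```bash
ls; mkdir -p pics
cat > h.py <<'E'
import numpy as np,cv2
from cell import arm
def ray(cam,p):
    c=arm.calibration(cam);K=np.array(c["K"]);T=np.array(c["T"]);k=c["k1"]
    d=np.array([(p[0]*512-K[0,2])/K[0,0],(p[1]*384-K[1,2])/K[1,1]]);u=d.copy()
    for _ in range(30):u=d/(1+k*(u@u))
    v=T[:3,:3]@np.array([u[0],u[1],1]);return T[:3,3],v/np.linalg.norm(v)
def atz(cam,p,z):
    o,v=ray(cam,p);return o+v*(z-o[2])/v[2]
def tri(p1,p2):
    (a,u),(b,v)=ray("scene",p1),ray("top",p2)
    s=np.linalg.lstsq(np.c_[u,-v],b-a,rcond=None)[0];P,Q=a+s[0]*u,b+s[1]*v
    return (P+Q)/2,np.linalg.norm(P-Q)
def proj(cam,X):
    c=arm.calibration(cam);K=np.array(c["K"]);T=np.linalg.inv(np.array(c["T"]))
    q=T[:3,:3]@np.array(X)+T[:3,3];u=q[:2]/q[2];u=u*(1+c["k1"]*(u@u));return K[:2,:2]@u+K[:2,2]
E
python3 - <<'E'
from h import *
ims=[arm.get_image(c) for c in("scene","top")]
for c,i in zip(("scene","top"),ims):cv2.imwrite(f"pics/{c}0.png",cv2.resize(i[:,:,::-1],(800,600),interpolation=cv2.INTER_CUBIC))
for q in("tote_handle","tote_edge","rack_seat","rack","swing_seat","balancer","tin","plaque","jar"):
    for c in("scene","top"):
        print(q,c,[(np.round(np.array(r["point"])*[512,384]).tolist(),round(r["conf"],2)) for r in arm.place_of(c,q)])
for c in("scene","top"):print(c,np.round(np.array(arm.calibration(c)["T"]),3).tolist())
s=arm.observe();print(s)
E
```

```text
pics
tote_handle scene [([251.0, 160.0], 0.69), ([216.0, 157.0], 0.57)]
tote_handle top [([328.0, 178.0], 0.83), ([393.0, 193.0], 0.75), ([337.0, 235.0], 0.7)]
tote_edge scene [([251.0, 172.0], 0.89), ([218.0, 176.0], 0.87), ([202.0, 157.0], 0.54)]
tote_edge top [([389.0, 193.0], 0.82), ([322.0, 179.0], 0.6), ([333.0, 236.0], 0.56)]
rack_seat scene [([213.0, 156.0], 0.72)]
rack_seat top [([326.0, 177.0], 0.27)]
rack scene []
rack top []
swing_seat scene [([291.0, 222.0], 0.9)]
swing_seat top []
balancer scene []
balancer top []
tin scene [([291.0, 194.0], 0.92)]
tin top [([277.0, 260.0], 0.97)]
plaque scene [([364.0, 282.0], 0.68)]
plaque top [([134.0, 252.0], 0.75)]
jar scene [([237.0, 137.0], 0.77)]
jar top [([395.0, 258.0], 0.92)]
scene [[-0.835, 0.418, -0.357, 1.058], [0.55, 0.628, -0.551, 0.81], [-0.006, -0.657, -0.754, 1.24], [0.0, 0.0, 0.0, 1.0]]
top [[0.002, -0.998, 0.069, 0.496], [-1.0, -0.0, 0.025, 0.002], [-0.024, -0.069, -0.997, 1.19], [0.0, 0.0, 0.0, 1.0]]
{'clock': 1.0, 'joints': array([ 1.04140731,  0.4344963 ,  0.02494516,  1.57322606, -0.0115776 ,
        1.13399953, -0.07507948]), 'dq': array([ 1.36384017e-03, -3.13140109e-04,  7.77115414e-04, -7.03658537e-05,
       -3.40059397e-04, -1.90136408e-04,  1.44120343e-04]), 'joint_efforts': array([ 8.84484780e-05, -6.67665625e+01,  9.83643048e-01, -3.14811873e+01,
       -6.07855199e-02,  3.27288278e-02, -8.95725947e-06]), 'position': array([ 0.25871465, -0.56893682,  0.22673341]), 'ee_rot': array([ 3.07031889e+00,  6.65310195e-01, -7.06726074e-06]), 'force': array([ 0.24158999, -0.33577194,  0.73494675]), 'ft_torque': array([ 0.06487684, -0.00767576, -0.01346858]), 'gripper_force': 0.0, 'width': 1.0015332054745918}
```

View pics/scene0.png

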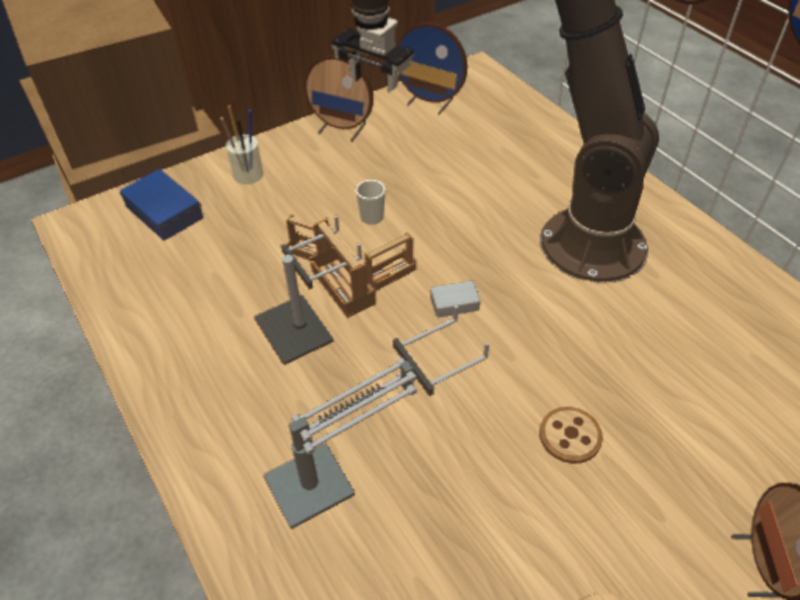

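View pics/top0.png

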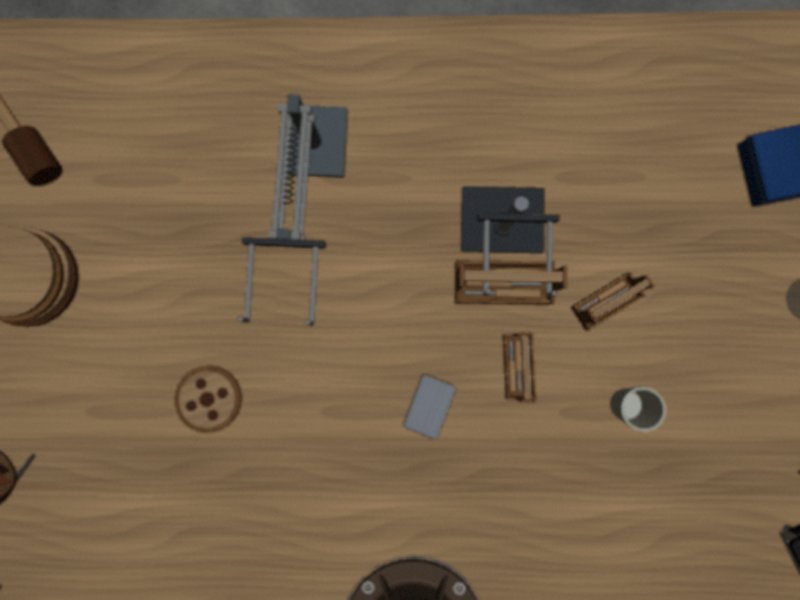

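The bar candidates in the 800x600 top view are the large tote on the rack hooks at (512,278), a small tote at (612,300) and a smaller one at (520,367). I choose the one on the rack, since it is the largest and hangs on the hooks. I'll check it in one close crop.

Run:
```python
from h import *
i=arm.get_image("top");cv2.imwrite("pics/crop1.png",cv2.resize(i[130:240,150:372,::-1],None,fx=3.6,fy=3.6,interpolation=cv2.INTER_CUBIC))
for n,p,z in [("bar",(512,273),.206),("small1",(612,295),.1),("small2",(520,367),.1),("rodL cb",(487,220),.19),("rodR cb",(549,218),.19),("rodLtip",(487,293),.225),("rodRtip",(550,296),.225),
 ("sL cb",(250,241),.225),("sR cb",(316,244),.225),("sLtip",(244,321),.26),("sRtip",(310,324),.26)]:
  print(n,np.round(atz("top",(p[0]/800,p[1]/600),z),4))
```

```text
bar [ 0.6037 -0.1481  0.206 ]
small1 [ 0.5787 -0.3272  0.1   ]
small2 [ 0.4603 -0.1757  0.1   ]
rodL cb [ 0.687  -0.1133  0.19  ]
rodR cb [ 0.6897 -0.2074  0.19  ]
rodLtip [ 0.5722 -0.1085  0.225 ]
rodRtip [ 0.5678 -0.2     0.225 ]
sL cb [0.6496 0.242  0.225 ]
sR cb [0.645  0.1437 0.225 ]
sLtip [0.5296 0.2399 0.26  ]
sRtip [0.5254 0.1459 0.26  ]
```

View pics/crop1.png

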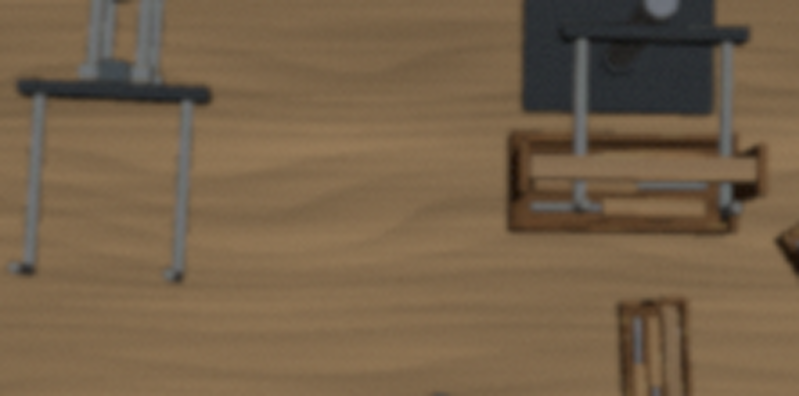

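The crop confirms the large tote: its bar runs from crop (528,165) to (760,170) and lies across both rack rods at columns 580 and 726. The swing hook tips are at about (12,268) and (172,275).

Run:
```python
from h import *
P=lambda x,y,z:atz("top",((150+x/3.6)/512,(130+y/3.6)/384),z)
for n,a,b,z in [("bar",(528,165),(760,170),.206),("rackrods cb",(581,40),(727,40),.19),("racktip base",(580,207),(726,210),.186),("racktip top",(597,209),(738,211),.225),
 ("swing cb",(40,92),(187,98),.225),("swing base",(30,268),(180,275),.221),("swing top",(12,267),(171,276),.26)]:
  A,B=P(*a,z),P(*b,z);d=A-B;print(n,np.round((A+B)/2,4),"len",round(np.linalg.norm(d),4),"yaw",round(np.degrees(np.arctan2(-d[0],d[1])),1))
X=P(643.,168,.206);print(proj("scene",X)*800/512)
print(tri((251/512,160/384),(328/512,178/384)),tri((216/512,157/384),(328/512,178/384)))
print(tri((291/512,222/384),(278*.64/512,300*.64/384)))
for e in(.6,.8,1.0):pass
import scipy.spatial.transform as t
s=arm.observe();R=t.Rotation.from_rotvec(s["ee_rot"]).as_matrix();print(R.round(3))
```

```text
bar [ 0.5994 -0.1507  0.206 ] len 0.1497 yaw -1.3
rackrods cb [ 0.686  -0.1607  0.19  ] len 0.0962 yaw -0.2
racktip base [ 0.5743 -0.1595  0.186 ] len 0.0959 yaw -1.2
racktip top [ 0.5703 -0.1624  0.225 ] len 0.0889 yaw -0.8
swing cb [0.6446 0.1918 0.225 ] len 0.0951 yaw -2.4
swing base [0.531  0.1965 0.221 ] len 0.0967 yaw -2.6
swing top [0.5296 0.1971 0.26  ] len 0.0984 yaw -3.2
[338.91410007 242.38821434]
(array([ 0.55631225, -0.11290175,  0.20788819]), np.float64(0.10467897900175771)) (array([ 0.59923845, -0.15191894,  0.19589972]), np.float64(0.005396060134039055))
(array([0.56352046, 0.19998569, 0.21649124]), np.float64(0.0027202814014789015))
[[ 0.91   0.414 -0.   ]
 [ 0.414 -0.91  -0.   ]
 [-0.     0.    -1.   ]]
```

>>> {"api": "move_arm", "payload": {
  "motion": [
    {"tz":-0.01,"twist":-0.0892},
    {"tz":-0.01,"twist":-0.0892},
    {"tz":-0.01,"twist":-0.0892},
    {"tz":-0.01,"twist":-0.0892},
    {"tz":-0.01,"twist":-0.0892},
    {"tz":-0.01,"twist":-0.0892},
    {"tz":-0.01,"twist":-0.0892},
    {"tz":-0.01,"twist":-0.0892},
    {}
  ],
  "gripper": -1
}}

```text
invalid input
```

>>> {"api": "move_arm", "payload": {
  "motion": [
    {"tx":0.0355,"ty":0.0276},
    {"tx":0.0355,"ty":0.0276},
    {"tx":0.0355,"ty":0.0276},
    {"tx":0.0355,"ty":0.0276},
    {"tx":0.0355,"ty":0.0276},
    {"tx":0.0355,"ty":0.0276},
    {"tx":0.0355,"ty":0.0276},
    {"tx":0.0355,"ty":0.0276},
    {"tx":0.0355,"ty":0.0276},
    {"tx":0.0355,"ty":0.0276},
    {"tx":0.0355,"ty":0.0276},
    {"tx":0.0355,"ty":0.0276}
  ]
}}

```text
invalid input
```

>>> {"api": "move_arm", "payload": {
  "motion": [
    {},
    {}
  ]
}}

```text
invalid input
```

>>> {"api": "move_arm", "payload": {
  "motion": [
    {"tx":0,"ty":0,"tz":-0.01,"twist":-0.0892},
    {"tx":0,"ty":0,"tz":-0.01,"twist":-0.0892},
    {"tx":0,"ty":0,"tz":-0.01,"twist":-0.0892},
    {"tx":0,"ty":0,"tz":-0.01,"twist":-0.0892},
    {"tx":0,"ty":0,"tz":-0.01,"twist":-0.0892},
    {"tx":0,"ty":0,"tz":-0.01,"twist":-0.0892},
    {"tx":0,"ty":0,"tz":-0.01,"twist":-0.0892},
    {"tx":0,"ty":0,"tz":-0.01,"twist":-0.0892},
    {"tx":0,"ty":0,"tz":0,"twist":0}
  ],
  "gripper": -1
}}

```text
clock: 1.95
position: [0.2589, -0.5696, 0.3081]
ee_rot: [2.243, 2.196, -0.001]
force: [0.5, 0.7, -0.2]
width: 0.998
gripper_force: 0.0
```

>>> {"api": "move_arm", "payload": {
  "motion": [
    {"tx":0.0355,"ty":0.0276,"tz":0,"twist":0},
    {"tx":0.0355,"ty":0.0276,"tz":0,"twist":0},
    {"tx":0.0355,"ty":0.0276,"tz":0,"twist":0},
    {"tx":0.0355,"ty":0.0276,"tz":0,"twist":0},
    {"tx":0.0355,"ty":0.0276,"tz":0,"twist":0},
    {"tx":0.0355,"ty":0.0276,"tz":0,"twist":0},
    {"tx":0.0355,"ty":0.0276,"tz":0,"twist":0},
    {"tx":0.0355,"ty":0.0276,"tz":0,"twist":0},
    {"tx":0.0355,"ty":0.0276,"tz":0,"twist":0},
    {"tx":0.0355,"ty":0.0276,"tz":0,"twist":0},
    {"tx":0.0355,"ty":0.0276,"tz":0,"twist":0},
    {"tx":0.0355,"ty":0.0276,"tz":0,"twist":0}
  ]
}}

```text
clock: 3.15
position: [0.6004, -0.1493, 0.3061]
ee_rot: [-2.252, -2.19, 0.001]
force: [0.7, -0.6, -0.4]
width: 0.998
gripper_force: 0.0
```

>>> {"api": "move_arm", "payload": {
  "motion": [
    {"tx":0,"ty":0,"tz":0,"twist":0},
    {"tx":0,"ty":0,"tz":0,"twist":0},
    {"tx":0,"ty":0,"tz":0,"twist":0}
  ]
}}

```text
clock: 3.45
position: [0.599, -0.1521, 0.3062]
ee_rot: [-2.251, -2.192, 0.002]
force: [-1.3, -0.9, 0.1]
width: 0.999
gripper_force: 0.0
```

Run:
```python
from h import *
s=arm.observe();print(s["position"],s["ee_rot"])
i=arm.get_image("scene");cv2.imwrite("pics/s1.png",cv2.resize(i[70:220,150:350,::-1],None,fx=4,fy=4,interpolation=cv2.INTER_CUBIC))
```

```text
[ 0.59900544 -0.15205786  0.30622737] [-2.25079583e+00 -2.19150580e+00  2.05312621e-03]
```

View pics/s1.png

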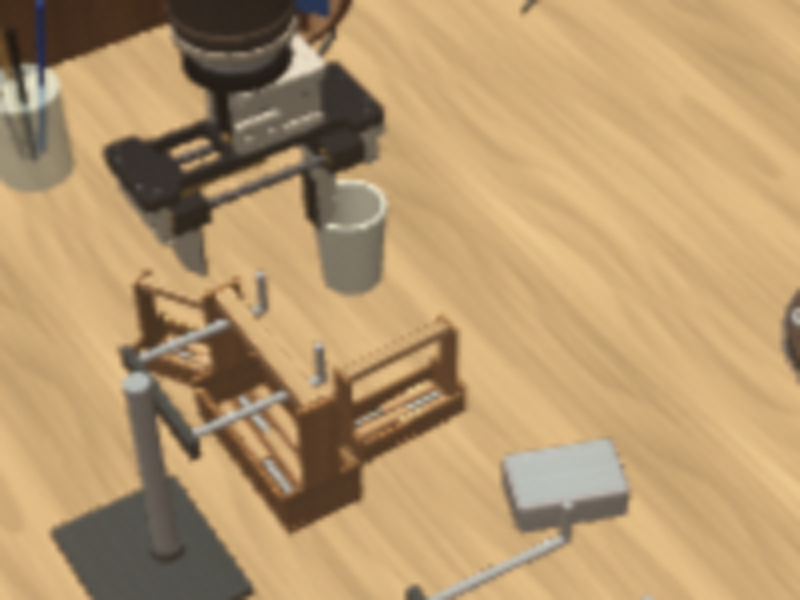

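The gripper straddles the bar (crop (270,340)) with a finger on each side, clear of the tips at (262,290) and (320,360). I'll lower it now.

>>> {"api": "move_arm", "payload": {
  "motion": [
    {"tx":0.001,"ty":0.0,"tz":0.025,"twist":0},
    {"tx":0,"ty":0,"tz":0.025,"twist":0},
    {"tx":0,"ty":0,"tz":0.025,"twist":0},
    {"tx":0,"ty":0,"tz":0.02,"twist":0},
    {"tx":0,"ty":0,"tz":0.017,"twist":0},
    {"tx":0,"ty":0,"tz":0.015,"twist":0},
    {"tx":0,"ty":0,"tz":0,"twist":0},
    {"tx":0,"ty":0,"tz":0,"twist":0}
  ]
}}

```text
clock: 4.3
position: [0.5993, -0.151, 0.1801]
ee_rot: [2.249, 2.193, -0.001]
force: [0.9, 0.0, 1.0]
width: 1.002
gripper_force: 0.0
```

>>> {"api": "move_arm", "payload": {
  "motion": [
    {"tx":0,"ty":0,"tz":0,"twist":0},
    {"tx":0,"ty":0,"tz":0,"twist":0},
    {"tx":0,"ty":0,"tz":0,"twist":0},
    {"tx":0,"ty":0,"tz":0,"twist":0},
    {"tx":0,"ty":0,"tz":0,"twist":0},
    {"tx":0,"ty":0,"tz":0,"twist":0},
    {"tx":0,"ty":0,"tz":0,"twist":0},
    {"tx":0,"ty":0,"tz":0,"twist":0},
    {"tx":0,"ty":0,"tz":0,"twist":0},
    {"tx":0,"ty":0,"tz":0,"twist":0},
    {"tx":0,"ty":0,"tz":0,"twist":0},
    {"tx":0,"ty":0,"tz":0,"twist":0}
  ],
  "gripper": 1,
  "squeeze": 40
}}

```text
clock: 5.5
position: [0.6, -0.1497, 0.1798]
ee_rot: [2.247, 2.195, 0.001]
force: [2.0, -0.2, -0.7]
width: 0.174
gripper_force: 40.0
```

>>> {"api": "move_arm", "payload": {
  "motion": [
    {"tx":0,"ty":0,"tz":-0.005,"twist":0},
    {"tx":0,"ty":0,"tz":-0.009,"twist":0},
    {"tx":0,"ty":0,"tz":-0.01,"twist":0},
    {"tx":0,"ty":0,"tz":-0.01,"twist":0},
    {"tx":0,"ty":0,"tz":-0.01,"twist":0},
    {"tx":0,"ty":0,"tz":-0.008,"twist":0},
    {"tx":0,"ty":0,"tz":0,"twist":0},
    {"tx":0,"ty":0,"tz":0,"twist":0},
    {"tx":0,"ty":0,"tz":0,"twist":0}
  ]
}}

```text
clock: 6.4
position: [0.5994, -0.1498, 0.2312]
ee_rot: [-2.247, -2.195, 0.001]
force: [-0.4, -0.2, -4.2]
width: 0.17
gripper_force: 40.0
```

Run:
```python
from h import *
s=arm.observe();print(s["position"],s["force"],s["ft_torque"])
i=arm.get_image("scene");cv2.imwrite("pics/s2.png",cv2.resize(i[70:220,150:350,::-1],None,fx=4,fy=4,interpolation=cv2.INTER_CUBIC))
```

```text
[ 0.59937704 -0.14976173  0.23118822] [-0.3773143  -0.19414711 -4.22501661] [-0.05189295 -0.06595766 -0.00466104]
```

View pics/s2.png

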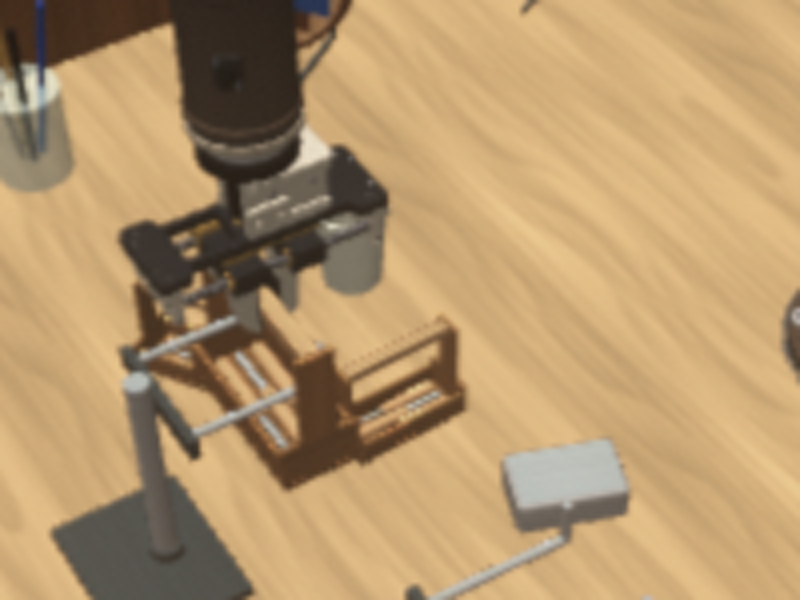

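Run:
```python
from h import *
print(tri((251/512,160/384),(337/512,235/384)))
print(tri(((150+395/4)/512,(70+350/4)/384),(333/512,235/384)))
```

```text
(array([ 0.45579433, -0.18850851,  0.07313931]), np.float64(0.008387796883217453))
(array([ 0.46236569, -0.17843605,  0.09672213]), np.float64(0.005952864667239479))
```

>>> {"api": "move_arm", "payload": {
  "motion": [
    {"tx":0,"ty":0,"tz":-0.006,"twist":0},
    {"tx":0,"ty":-0.008,"tz":0,"twist":0},
    {"tx":0,"ty":-0.016,"tz":0,"twist":0},
    {"tx":0,"ty":-0.018,"tz":0,"twist":0},
    {"tx":0,"ty":-0.018,"tz":0,"twist":0},
    {"tx":0,"ty":-0.018,"tz":0,"twist":0},
    {"tx":0,"ty":-0.016,"tz":0,"twist":0},
    {"tx":0,"ty":-0.015,"tz":-0.01,"twist":0},
    {"tx":0,"ty":-0.015,"tz":-0.01,"twist":0.0156},
    {"tx":0,"ty":-0.015,"tz":-0.01,"twist":0},
    {"tx":0,"ty":0,"tz":0,"twist":0},
    {"tx":0,"ty":0,"tz":0,"twist":0}
  ]
}}

```text
clock: 7.65
position: [0.4606, -0.1463, 0.2681]
ee_rot: [2.273, 2.167, 0.0]
force: [0.7, -0.0, -4.1]
width: 0.17
gripper_force: 40.0
```

>>> {"api": "move_arm", "payload": {
  "motion": [
    {"tx":0.018,"ty":-0.0017,"tz":0,"twist":0},
    {"tx":0.034,"ty":-0.0017,"tz":0,"twist":0},
    {"tx":0.036,"ty":-0.0017,"tz":0,"twist":0},
    {"tx":0.038,"ty":-0.0017,"tz":0,"twist":0},
    {"tx":0.038,"ty":-0.0017,"tz":0,"twist":0},
    {"tx":0.038,"ty":-0.0017,"tz":0,"twist":0},
    {"tx":0.038,"ty":-0.0017,"tz":0,"twist":0},
    {"tx":0.038,"ty":-0.0017,"tz":0,"twist":0},
    {"tx":0.036,"ty":-0.0017,"tz":0,"twist":0},
    {"tx":0.02,"ty":-0.0017,"tz":0,"twist":0},
    {"tx":0.012,"ty":0,"tz":0,"twist":0},
    {"tx":0,"ty":0,"tz":0,"twist":0}
  ]
}}

```text
clock: 8.85
position: [0.4602, 0.2017, 0.2673]
ee_rot: [-2.27, -2.17, -0.0]
force: [0.0, -0.1, -4.2]
width: 0.172
gripper_force: 40.0
```

>>> {"api": "move_arm", "payload": {
  "motion": [
    {"tx":0,"ty":0,"tz":0,"twist":0},
    {"tx":0,"ty":0,"tz":0,"twist":0}
  ]
}}

```text
clock: 9.05
position: [0.4606, 0.1986, 0.2675]
ee_rot: [2.276, 2.165, -0.001]
force: [0.4, 0.7, -4.1]
width: 0.168
gripper_force: 40.0
```

Run:
```python
from h import *
s=arm.observe();print(s["position"],s["ee_rot"],s["force"])
i=arm.get_image("scene")[130:280,190:390,::-1];j=arm.get_image("top")[130:240,120:270,::-1]
cv2.imwrite("pics/s3.png",np.vstack([cv2.resize(i,(400,300),interpolation=3),cv2.resize(j,(400,293),interpolation=3)]) if 0 else np.hstack([cv2.resize(i,(400,300),interpolation=cv2.INTER_CUBIC),cv2.resize(j,(400,300),interpolation=cv2.INTER_CUBIC)]))
```

```text
[0.46064621 0.19857615 0.26746044] [ 2.27570598e+00  2.16500940e+00 -1.36920141e-03] [ 0.37867822  0.67925475 -4.10417264]
```

View pics/s3.png

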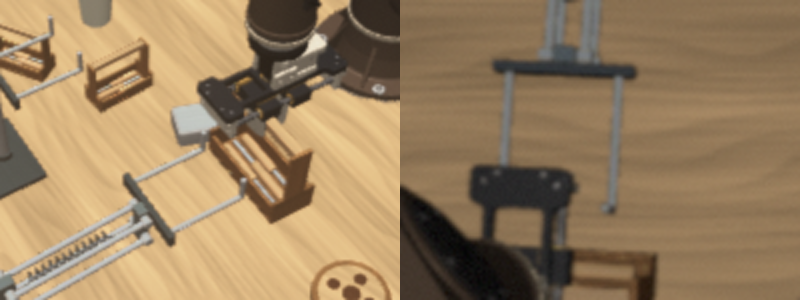

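The tote is upright ahead of the swing hooks. Its window faces the tips at left-panel (203,145) and (243,185), which are level with it. I'll advance along the hooks.

>>> {"api": "move_arm", "payload": {
  "motion": [
    {"tx":0,"ty":0.006,"tz":0,"twist":0},
    {"tx":0,"ty":0.012,"tz":0,"twist":0},
    {"tx":0,"ty":0.015,"tz":0,"twist":0},
    {"tx":0,"ty":0.015,"tz":0,"twist":0},
    {"tx":0,"ty":0.015,"tz":0,"twist":0},
    {"tx":0,"ty":0.015,"tz":0,"twist":0},
    {"tx":0,"ty":0.011,"tz":0,"twist":0},
    {"tx":0,"ty":0.007,"tz":0,"twist":0},
    {"tx":0,"ty":0,"tz":0,"twist":0},
    {"tx":0,"ty":0,"tz":0,"twist":0}
  ]
}}

```text
clock: 10.15
position: [0.5558, 0.1959, 0.2676]
ee_rot: [-2.273, -2.168, 0.001]
force: [1.0, 0.2, -4.3]
width: 0.171
gripper_force: 40.0
```

Run:
```python
from h import *
s=arm.observe();print(s["position"],s["ee_rot"],s["force"])
i=arm.get_image("scene")[150:250,190:323,::-1]
cv2.imwrite("pics/s4.png",cv2.resize(i,(798,600),interpolation=cv2.INTER_CUBIC))
```

```text
[0.55581636 0.19587071 0.26756951] [-2.27311959e+00 -2.16791562e+00  6.92813180e-04] [ 1.01485465  0.16550751 -4.29507735]
```

View pics/s4.png

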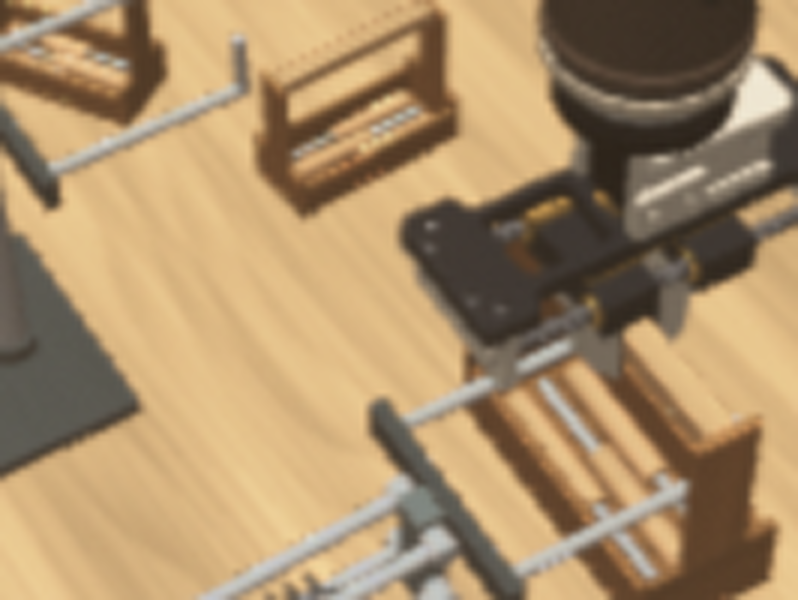

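The hooks are inside the window below the bar, and the tips are hidden behind the bar. I'll lower onto the hooks, then let the arm sink, following its arc by about 6 mm towards the post.

>>> {"api": "move_arm", "payload": {
  "motion": [
    {"tx":0,"ty":0,"tz":0.007,"twist":0},
    {"tx":0,"ty":0,"tz":0.01,"twist":0},
    {"tx":0,"ty":0,"tz":0.01,"twist":0},
    {"tx":0,"ty":0,"tz":0.01,"twist":0},
    {"tx":0,"ty":0,"tz":0.008,"twist":0},
    {"tx":0,"ty":0,"tz":0.005,"twist":0},
    {"tx":0,"ty":0,"tz":0.005,"twist":0},
    {"tx":0,"ty":0,"tz":0.005,"twist":0},
    {"tx":0,"ty":0,"tz":0,"twist":0},
    {"tx":0,"ty":0,"tz":0,"twist":0},
    {"tx":0,"ty":0,"tz":0,"twist":0}
  ]
}}

```text
clock: 11.3
position: [0.5564, 0.1958, 0.208]
ee_rot: [2.274, 2.168, 0.001]
force: [0.1, -0.7, -4.1]
width: 0.169
gripper_force: 40.0
```

>>> {"api": "move_arm", "payload": {
  "motion": [
    {"tx":0,"ty":0,"tz":0.004,"twist":0},
    {"tx":0,"ty":0,"tz":0.004,"twist":0},
    {"tx":0,"ty":0.001,"tz":0.004,"twist":0},
    {"tx":0,"ty":0,"tz":0.004,"twist":0},
    {"tx":0,"ty":0.001,"tz":0.004,"twist":0},
    {"tx":0,"ty":0,"tz":0,"twist":0},
    {"tx":0,"ty":0,"tz":0,"twist":0},
    {"tx":0,"ty":0,"tz":0,"twist":0},
    {"tx":0,"ty":0,"tz":0,"twist":0}
  ]
}}

```text
clock: 12.2
position: [0.5582, 0.1955, 0.1878]
ee_rot: [2.274, 2.168, -0.0]
force: [-2.4, 0.3, -0.5]
width: 0.166
gripper_force: 40.0
```

>>> {"api": "move_arm", "payload": {
  "motion": [
    {"tx":0,"ty":0,"tz":0,"twist":0},
    {"tx":0,"ty":0,"tz":0,"twist":0},
    {"tx":0,"ty":0,"tz":0,"twist":0},
    {"tx":0,"ty":0,"tz":0,"twist":0},
    {"tx":0,"ty":0,"tz":0,"twist":0},
    {"tx":0,"ty":0,"tz":0,"twist":0}
  ]
}}

```text
clock: 12.8
position: [0.5582, 0.1956, 0.1877]
ee_rot: [2.274, 2.168, 0.0]
force: [-1.2, 0.7, -1.5]
width: 0.17
gripper_force: 40.0
```

Run:
```python
from h import *
s=arm.observe();print(s["position"],s["force"],s["ft_torque"])
i=arm.get_image("scene")[150:250,190:323,::-1]
cv2.imwrite("pics/s5.png",cv2.resize(i,(798,600),interpolation=cv2.INTER_CUBIC))
```

```text
[0.55818578 0.19557671 0.18772509] [-1.17674838  0.68285371 -1.50839643] [-0.06550511  0.16693861  0.01118159]
```

View pics/s5.png

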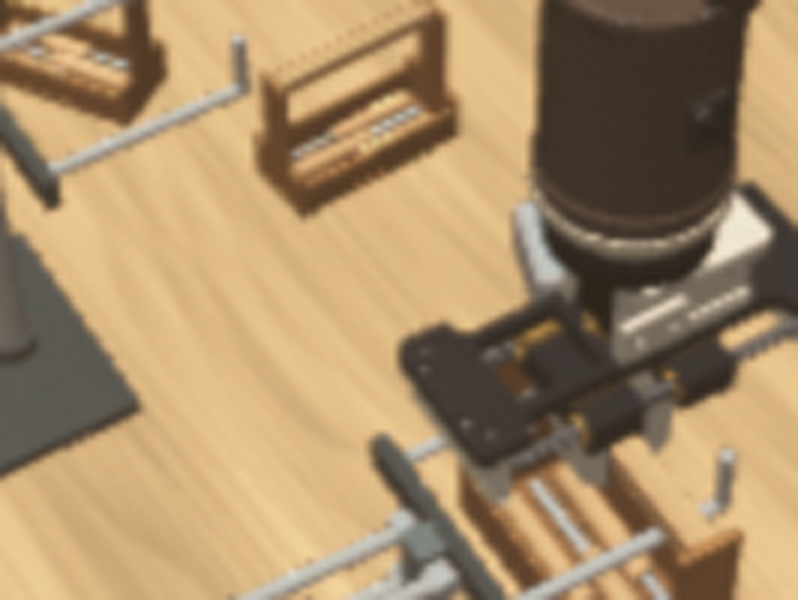

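The bar sits behind the near tip (725,480) and the arm is sinking with it. I'll keep lowering slowly.

>>> {"api": "move_arm", "payload": {
  "motion": [
    {"tx":0,"ty":0,"tz":0.002,"twist":0},
    {"tx":0,"ty":0.001,"tz":0.002,"twist":0},
    {"tx":0,"ty":0,"tz":0.002,"twist":0},
    {"tx":0,"ty":0.001,"tz":0.002,"twist":0},
    {"tx":0,"ty":0,"tz":0.002,"twist":0},
    {"tx":0,"ty":0.001,"tz":0.002,"twist":0},
    {"tx":0,"ty":0,"tz":0.002,"twist":0},
    {"tx":0,"ty":0.001,"tz":0.002,"twist":0},
    {"tx":0,"ty":0,"tz":0,"twist":0},
    {"tx":0,"ty":0,"tz":0,"twist":0},
    {"tx":0,"ty":0,"tz":0,"twist":0},
    {"tx":0,"ty":0,"tz":0,"twist":0}
  ]
}}

```text
clock: 14.05
position: [0.5621, 0.1954, 0.1718]
ee_rot: [2.274, 2.168, 0.0]
force: [-2.2, 0.1, -0.8]
width: 0.167
gripper_force: 40.0
```

>>> {"api": "move_arm", "payload": {
  "motion": [
    {"tx":0,"ty":0,"tz":0,"twist":0},
    {"tx":0,"ty":0,"tz":0,"twist":0},
    {"tx":0,"ty":0,"tz":0,"twist":0},
    {"tx":0,"ty":0,"tz":0,"twist":0},
    {"tx":0,"ty":0,"tz":0,"twist":0},
    {"tx":0,"ty":0,"tz":0,"twist":0},
    {"tx":0,"ty":0,"tz":0,"twist":0},
    {"tx":0,"ty":0,"tz":0,"twist":0},
    {"tx":0,"ty":0,"tz":0,"twist":0},
    {"tx":0,"ty":0,"tz":0,"twist":0}
  ]
}}

```text
clock: 15.05
position: [0.5622, 0.1954, 0.1717]
ee_rot: [2.274, 2.168, 0.0]
force: [-2.5, 0.9, -0.7]
width: 0.171
gripper_force: 40.0
```

>>> {"api": "move_arm", "payload": {
  "motion": [
    {"tx":0,"ty":0,"tz":0.002,"twist":0},
    {"tx":0,"ty":0,"tz":0.002,"twist":0},
    {"tx":0,"ty":0,"tz":0.002,"twist":0},
    {"tx":0,"ty":0,"tz":0.002,"twist":0},
    {"tx":0,"ty":0,"tz":0,"twist":0},
    {"tx":0,"ty":0,"tz":0,"twist":0},
    {"tx":0,"ty":0,"tz":0,"twist":0},
    {"tx":0,"ty":0,"tz":0,"twist":0},
    {"tx":0,"ty":0,"tz":0,"twist":0},
    {"tx":0,"ty":0,"tz":0,"twist":0},
    {"tx":0,"ty":0,"tz":0,"twist":0},
    {"tx":0,"ty":0,"tz":0,"twist":0}
  ]
}}

```text
clock: 16.25
position: [0.5621, 0.1953, 0.1637]
ee_rot: [2.274, 2.168, -0.0]
force: [2.9, -0.6, 0.8]
width: 0.169
gripper_force: 40.0
```

Run:
```python
from h import *
F=[]
for k in range(8):
    i=arm.get_image("scene");s=arm.observe();F.append(np.r_[s["force"],s["ft_torque"]])
print(s["clock"],s["position"],np.mean(F,0).round(2))
cv2.imwrite("pics/s6.png",cv2.resize(i[160:260,210:343,::-1],(798,600),interpolation=cv2.INTER_CUBIC))
```

```text
16.65 [0.56214692 0.19535825 0.16373731] [ 2.97  0.01  0.63 -0.06 -0.74 -0.03]
```

View pics/s6.png

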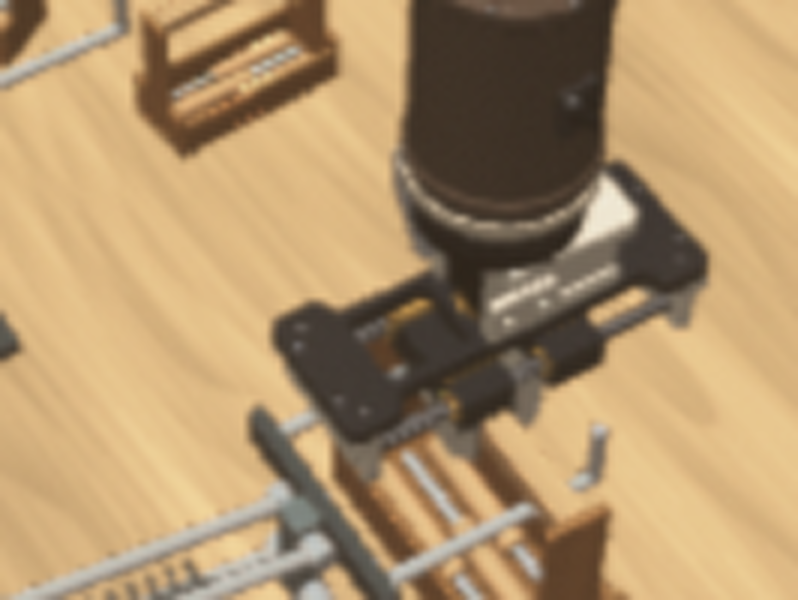

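The arm has sunk about 50 mm, and the bar is behind the tip at (598,455). The leftover forces changed sign across this last step, so balance lies about 4 mm higher. I'll ease up, let it settle and release.

>>> {"api": "move_arm", "payload": {
  "motion": [
    {"tx":0,"ty":0,"tz":-0.001,"twist":0},
    {"tx":0,"ty":0,"tz":-0.001,"twist":0},
    {"tx":0,"ty":0,"tz":-0.001,"twist":0},
    {"tx":0,"ty":0,"tz":-0.0005,"twist":0},
    {"tx":0,"ty":0,"tz":0,"twist":0},
    {"tx":0,"ty":0,"tz":0,"twist":0},
    {"tx":0,"ty":0,"tz":0,"twist":0},
    {"tx":0,"ty":0,"tz":0,"twist":0},
    {"tx":0,"ty":0,"tz":0,"twist":0},
    {"tx":0,"ty":0,"tz":0,"twist":0},
    {"tx":0,"ty":0,"tz":0,"twist":0},
    {"tx":0,"ty":0,"tz":0,"twist":0}
  ]
}}

```text
clock: 17.85
position: [0.5619, 0.1954, 0.1671]
ee_rot: [-2.274, -2.168, 0.001]
force: [-2.9, -1.3, 0.1]
width: 0.173
gripper_force: 40.0
```

Run:
```python
from h import *
F=[]
for k in range(8):
    arm.get_image("scene");s=arm.observe();F.append(np.r_[s["force"],s["ft_torque"]])
print(s["clock"],s["position"],np.mean(F,0).round(2))
```

```text
18.25 [0.56210752 0.19540362 0.16720018] [-2.7  -0.31 -0.62 -0.05  0.44  0.02]
```

>>> {"api": "move_arm", "payload": {
  "motion": [
    {"tx":0,"ty":0,"tz":0.0005,"twist":0},
    {"tx":0,"ty":0,"tz":0.0005,"twist":0},
    {"tx":0,"ty":0,"tz":0.0005,"twist":0},
    {"tx":0,"ty":0,"tz":0,"twist":0},
    {"tx":0,"ty":0,"tz":0,"twist":0},
    {"tx":0,"ty":0,"tz":0,"twist":0},
    {"tx":0,"ty":0,"tz":0,"twist":0},
    {"tx":0,"ty":0,"tz":0,"twist":0},
    {"tx":0,"ty":0,"tz":0,"twist":0},
    {"tx":0,"ty":0,"tz":0,"twist":0},
    {"tx":0,"ty":0,"tz":0,"twist":0},
    {"tx":0,"ty":0,"tz":0,"twist":0}
  ]
}}

```text
clock: 19.45
position: [0.5623, 0.1954, 0.1658]
ee_rot: [2.274, 2.168, 0.0]
force: [-1.1, 0.1, -0.6]
width: 0.171
gripper_force: 40.0
```

Run:
```python
from h import *
F=[]
for k in range(8):
    arm.get_image("scene");s=arm.observe();F.append(np.r_[s["force"],s["ft_torque"]])
print(s["clock"],s["position"],np.mean(F,0).round(2))
```

```text
19.85 [0.56224623 0.1954024  0.1657508 ] [-0.18  0.19  0.13 -0.01 -0.07  0.03]
```

Forces are near zero, so the arm carries the full weight. I'm letting go.

>>> {"api": "move_arm", "payload": {
  "motion": [
    {"tx":0,"ty":0,"tz":0,"twist":0},
    {"tx":0,"ty":0,"tz":0,"twist":0},
    {"tx":0,"ty":0,"tz":0,"twist":0},
    {"tx":0,"ty":0,"tz":0,"twist":0},
    {"tx":0,"ty":0,"tz":0,"twist":0},
    {"tx":0,"ty":0,"tz":0,"twist":0},
    {"tx":0,"ty":0,"tz":0,"twist":0},
    {"tx":0,"ty":0,"tz":0,"twist":0},
    {"tx":0,"ty":0,"tz":0,"twist":0},
    {"tx":0,"ty":0,"tz":0,"twist":0}
  ],
  "gripper": -0.3
}}

```text
clock: 20.85
position: [0.5622, 0.1954, 0.1657]
ee_rot: [2.274, 2.168, -0.0]
force: [-0.2, 0.4, -0.0]
width: 0.649
gripper_force: 0.0
```

>>> {"api": "move_arm", "payload": {
  "motion": [
    {"tx":0,"ty":0,"tz":-0.005,"twist":0},
    {"tx":0,"ty":0,"tz":-0.01,"twist":0},
    {"tx":0,"ty":0,"tz":-0.015,"twist":0},
    {"tx":0,"ty":0,"tz":-0.02,"twist":0},
    {"tx":0,"ty":0,"tz":-0.02,"twist":0},
    {"tx":0,"ty":0,"tz":-0.02,"twist":0},
    {"tx":0,"ty":0,"tz":-0.02,"twist":0},
    {"tx":0,"ty":0,"tz":-0.02,"twist":0},
    {"tx":0,"ty":0,"tz":-0.02,"twist":0},
    {"tx":0,"ty":0,"tz":0,"twist":0}
  ]
}}

```text
clock: 21.85
position: [0.5632, 0.1965, 0.32]
ee_rot: [2.272, 2.167, 0.009]
force: [0.4, -0.6, 0.5]
width: 0.65
gripper_force: 0.0
```

>>> {"api": "move_arm", "payload": {
  "motion": [
    {"tx":0,"ty":-0.03,"tz":0,"twist":0},
    {"tx":0,"ty":-0.03,"tz":0,"twist":0},
    {"tx":0,"ty":-0.03,"tz":0,"twist":0},
    {"tx":0,"ty":-0.03,"tz":0,"twist":0},
    {"tx":0,"ty":-0.02,"tz":0,"twist":0},
    {"tx":0,"ty":0,"tz":0,"twist":0},
    {"tx":0,"ty":0,"tz":0,"twist":0},
    {"tx":0,"ty":0,"tz":0,"twist":0},
    {"tx":0,"ty":0,"tz":0,"twist":0},
    {"tx":0,"ty":0,"tz":0,"twist":0},
    {"tx":0,"ty":0,"tz":0,"twist":0},
    {"tx":0,"ty":0,"tz":0,"twist":0}
  ]
}}

```text
clock: 23.05
position: [0.4224, 0.2021, 0.3156]
ee_rot: [-2.274, -2.168, 0.0]
force: [0.1, -0.1, -0.0]
width: 0.65
gripper_force: 0.0
```

Run:
```python
from h import *
s=arm.observe();print(s["clock"],s["position"],s["force"])
i=arm.get_image("scene");cv2.imwrite("pics/s7.png",cv2.resize(i[90:300,150:430,::-1],(800,600),interpolation=cv2.INTER_CUBIC))
for q in("tin","plaque","jar"):print(q,[np.round(np.array(r["point"])*[512,384]).tolist() for r in arm.place_of("scene",q)])
```

```text
23.05 [0.42243443 0.20208316 0.31559526] [ 0.0694458  -0.06723379 -0.01571391]
tin [[292.0, 192.0]]
plaque [[362.0, 281.0]]
jar [[239.0, 139.0]]
```

View pics/s7.png

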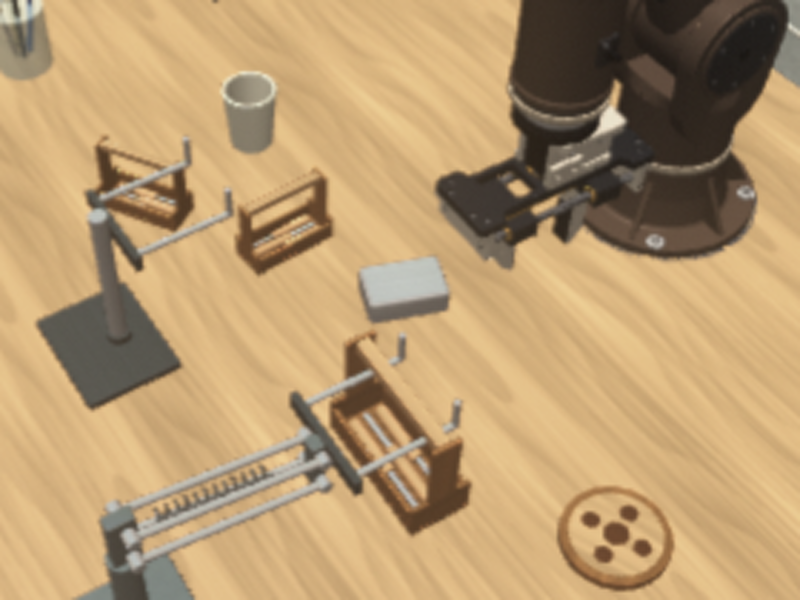

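The tote hangs upright on both swing hooks, with the bar behind the tips at (402,348) and (456,415). The tin, plaque and jar have not moved, and the arm is clear.

```bash
python3 -c "
from cell import arm
print(arm.sign_off())"
```

```text
the job is handed in; nothing more can be done
None
```

The tote now hangs upright by its handle on both swing-arm hooks; I let go only once the arm bore its weight at rest, the robot is clear, the tin, plaque and jar have not moved, and the job is handed in at about 23 s.

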